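Clamp a coil former upright in the ratchet bench clamp

ROBOT

A 6-joint arm with a two-finger parallel gripper is mounted at the origin on the work surface. World frame = base frame: x ahead of the robot, y to its left, z up, the work surface at z = 0. Lengths are in mm, angles in rad, forces in N, time in s.
With the tool pointing down it reaches from about 225 to 875 mm from the base axis. Payload 3.4 kg.
Tool frame: the origin (TCP) lies at the very end of the fingers, on their centre line; the grasp point (between the pads) lies 19 mm behind it; z points along the fingers, y is the line along which they close (so a half turn about z gives the same grasp; the last joint's range is limited). The gripper opens to 85 mm and grips with 20 to 120 N. Pads are 22 mm wide; open, the fingers measure 114 mm over their backs; the gripper's body (76 mm by 85 mm) begins 54 mm behind the grasp point. The pads swing forward as they close: fully open they stand 13 mm farther back than shut.
Start: joints at [-1.386, 0.276, 1.505, -0, 1.361, -0.121], TCP at [173.107, -548.362, 192.828] pointing down, gripper open.
Joint ranges: [-2.89, 2.89], [-0.75, 2.08], [0.22, 2.7], [-1.18, 4.32], [0.11, 2.71], [-2.7, 2.7]. Speed limits (rad/s): [2.57, 2.57, 3.14, 3.14, 3.14, 3.14].

INTERFACE

Orientations are given as a 3x3 rotation matrix whose columns are the frame's x, y, z axes.
In Python, from rig import robot, open_gripper, close, solver, snapshot, get_calibration, finder gives the robot as it stands. Calls block until the motion is done:
- robot.move_to(position, orientation): joint-space move of the TCP to a pose.
- robot.servo_line(position, rot=None, v=150, f_stop=None): straight line of the TCP; rot=None keeps the orientation; v is the mean speed in mm/s. With f_stop (N) it stops when the force on the tool has changed by that much, and returns True; else False.
- robot.move_j(angles): joint-space move.
- open_gripper() and close(): open the fingers fully, or close them until they stop; the grip force is fixed at half the most.
- robot.dwell(seconds).
- solver.inverse_kinematics(position, orientation): joint angles nearest the present ones, or None.
- robot.read_state(): the state.
- snapshot(name): name is "scene" or "top" or "wrist"; returns the picture (480x640x3 uint8, red, green, blue); there is no depth.
- get_calibration(name): a dict with "vfov" (degrees; the focal length in pixels is half the picture's height over the tangent of half this angle, whatever the lens; pixels are square), "cx", "cy" (the principal point, pixels), "k1" (the pictures are not rectified: a ray, as slopes to the right and down, at radius r is drawn at 1 + k1 r^2 times it, then the intrinsics apply), "rvec" (rotation vector, rad) and "tvec" (3), from world to camera coordinates, as OpenCV has them. Camera axes: x right, y down, z forward; pixel columns grow to the right and rows downward; lengths in mm; the calibration is good to about 2 mm. A picture is of the moment at which its call begins: read the wrist's pose just before it. get_calibration takes no time and is no camera call; for the wrist camera it gives the pose at the moment of the call.
A pose or a line that the arm cannot do raises robot.Unreachable and nothing moves.
- robot.job_done(): hands the job in; it is judged then, once.
Trained networks look in the newest picture that a camera, given by its name, has taken for a name from the list of things; names that differ only in an ending like _2 or _b are one class to them, and where a whole thing is asked for, a point or a joint stands for the part that bears it (a point fixed in the world has none). Each returns a list of dicts, best first, with "confidence" (0 to 1); they miss things now and then, are a little off and sometimes report something else, mostly with a low value. They report only what shows in the picture. A call takes as long as a camera call.
- finder.outline_of(camera, target): "region" (480x640 bool, what is visible of it).
- finder.place_of(camera, target): "point" ([x, y, z] in mm, in world coordinates, good to about 4 mm: a listed point, or the origin of a listed thing).
The state is a dict: "t": time; "joint_positions": joint angles; "joint_vel": joint speeds; "effort": joint torques, N m; "eef_pos": TCP position; "orientation": TCP orientation; "force": force on the tool from outside, world axes, zero at the start; "torque": the same for the moment, N m; "finger_gap": finger opening in mm; "finger_force": force on a finger pad.
Only numpy, scipy, OpenCV 4.12 (cv2) and the standard library are available. Lean on these libraries where they do the work, as an engineer would, in place of code of your own. Each camera call takes 0.05 s, during which the arm holds its last target. There are 200 camera calls.

TASK

Take the white ceramic coil former from its sloping wooden rest, stand it upright in the cup of the ratchet clamp, on the cup's floor, and let go of it. Then pump the clamp's two squeeze levers together until the sprung pad of the moving jaw presses the former gently against the fixed jaw, its spring pushed in only part way so that the brittle former is not crushed; move the jaw only with the levers and leave the other things alone. Finish while holding: keep the levers gripped and squeezed.

Things in the scene. Friction and masses are not known exactly. Their poses are not given: they have to be found in the camera images.
- rod: White ceramic coil former: plain cylinder 20 mm across, 120 mm long, thin copper band near each end, about 80 g. Origin at the centre of its foot end face, z along it to the other end. At the start it leans in the rest, 38 degrees (0.663 rad) from vertical, foot towards the robot, top away; its last 50 mm stick out freely above the trough.
- rest: Fixed wooden rest: base plate 110 x 70 x 8 mm with a sloping trough that carries the lower 68 mm of the former (foot on a stop). Origin under the centre of the base plate; the former leans towards the rest's +x axis. The trough's side walls are 31 mm apart over the outside.
- clamp: Ratchet clamp fixed to the desk, 300 mm long (own y), 90 wide, base 12 thick; origin under its centre, x away from the robot at yaw 0. Own frame, mm: bar along y at x 0, z 57, its tail back to y -150; housing 54 x 100 centred at y -70, top z 75; cup at y 104; fixed jaw: post 44 wide, top z 72, round rubber face at y 118, z 57; the moving jaw (top z 72) runs between housing and cup.
- cup_floor (a point): Centre of the inner floor of the aluminium cup on the clamp: bore 26 mm, rim 19 mm above this point. The fixed jaw's face lies 14 mm from the cup's centre line (4 mm from the side of a former standing in the middle) towards the clamp's +y.
- grip_mid (a point): Midway between the two squeeze levers, at the height to take them (112 mm). They stand up from the housing side by side along the clamp's y; each 26 mm wide (clamp x), 12 thick (y), tops 137 mm high. Here they measure about 64 mm over their outer faces released, 36 fully squeezed, closing evenly about this point. A spring opens them (4 N each); driving the jaw takes 8 to 16 N in all on each.
- lever_rear (a joint): Angle of the squeeze levers (both move alike): 0 released, 0.16 rad fully squeezed. Squeezing drives the jaw 0.145 m per rad by a ratchet with 6 mm teeth, after up to 6 mm of slack: mostly 18 mm a full squeeze. Opening them fully lets the ratchet take new teeth while the jaw stays put by friction.
- grip_rear: The squeeze lever on the clamp's -y side (outer). Origin at its pivot, 30 mm above the desk, inside the housing.
- grip_front: The squeeze lever on the clamp's +y side (nearer the cup). Origin at its pivot, 30 mm above the desk, inside the housing.
- jaw: The toothed bar with the moving jaw head, spring and pad at its end. Origin on the bar's axis, 57 mm above the desk; it slides along the clamp's +y. To be moved only by the levers, not by touching it.
- jaw_slide (a joint): How far the jaw has advanced along the clamp's +y, m: 0 drawn right back, 0.078 at most. It starts at 0 to 0.022; friction of about 7 N holds it.
- plunger (a joint): How far the jaw's pad is pushed in against its coil spring, m: 0 free, 0.014 bottomed; 0.8 N per mm. 1 to 9 mm is a gentle hold, more than 11 mm crushes the former. It moves once the former is against the fixed jaw.
- pad: Round rubber pad 28 mm in diameter and 8 mm thick on the spring plunger of the moving jaw. Origin on the bar's axis, 49 mm behind the face.
- pad_face (a point): Centre of the pad's face, 57 mm above the desk; it meets the side of the former.
- tube: Bystander: glass vacuum tube with black base, 33 mm across, 78 mm tall, standing; origin under its base.
- egg: Bystander: grey ceramic egg insulator, 38 mm across, 56 mm tall, standing; origin under it.
- plug0: Bystander: nickel antenna plug, 19 mm across, 42 mm tall, standing; origin under it.
- plug1: Bystander: second nickel antenna plug, the same; origin under it.
- mic: Bystander: chrome desk microphone head on a round foot 90 mm across, 164 mm tall; origin under its foot.

How it is judged:
By the outcome, as a careful person would: the job done as asked, in the order asked, and still so for the second after the job is handed in, while the arm keeps its last pose, push and grip.
It also fails if it takes over 67 s, if anything falls off the work surface, if the arm or the gripper's body presses on something with over 40 N, if the wrist force passes 120 N, or if a joint passes its speed limit or range.

## Working session

There is one attempt and no reset: what is moved stays moved. The work goes in short steps, each a Python script; the robot and the scene stay as the last script left them, time stands still between calls to the robot, and variables do not carry over. Pictures are saved under pics/ and viewed, at most 10 in all, crops included, and the job is handed in when it is done.

```bash
ls; mkdir -p pics; python3 - <<'E'
from rig import *
import cv2,numpy as np
a=snapshot("scene");b=snapshot("top")
cv2.imwrite("pics/scene0.png",a[:,:,::-1]);cv2.imwrite("pics/top0.png",b[:,:,::-1])
for c in("scene","top"):
  print(c,get_calibration(c))
  for n in "rod rest clamp cup_floor grip_mid grip_rear grip_front jaw pad pad_face tube egg plug0 mic".split():
    print(n,[(np.round(d["point"]).tolist(),round(d["confidence"],2)) for d in finder.place_of(c,n)][:3])
print(robot.read_state()["t"])
E
```

```text
pics
scene {'vfov': 56.78630047882402, 'cx': 312.43085039162355, 'cy': 239.4791263641752, 'k1': -0.08120636172577372, 'rvec': array([ 2.10039283,  0.5938299 , -0.3126926 ]), 'tvec': array([-538.01056909,  -82.67149999, 1238.54580386])}
rod [([465.0, -341.0, 21.0], 0.58)]
rest [([492.0, -335.0, -2.0], 0.61)]
clamp [([550.0, 61.0, -0.0], 0.73)]
cup_floor [([552.0, 166.0, 15.0], 0.83)]
grip_mid [([552.0, -8.0, 114.0], 0.64)]
grip_rear []
grip_front []
jaw [([551.0, 64.0, 60.0], 0.7)]
pad [([554.0, 68.0, 55.0], 0.66)]
pad_face [([548.0, 115.0, 56.0], 0.66)]
tube [([757.0, 54.0, -4.0], 0.76)]
egg [([697.0, -234.0, -0.0], 0.95), ([757.0, 55.0, -4.0], 0.45), ([491.0, -335.0, -1.0], 0.37)]
plug0 [([740.0, -85.0, 1.0], 0.58), ([440.0, -176.0, -3.0], 0.49), ([465.0, -339.0, 19.0], 0.45)]
mic [([602.0, 400.0, -3.0], 0.58), ([439.0, -176.0, -7.0], 0.49)]
top {'vfov': 50.98429476778226, 'cx': 316.93803972800765, 'cy': 237.22961991333958, 'k1': -0.1378768326714368, 'rvec': array([ 2.14327352, -2.11107054,  0.19317075]), 'tvec': array([  48.26103694,  612.89657247, 1165.17630514])}
rod [([461.0, -340.0, 20.0], 0.93)]
rest [([495.0, -333.0, -2.0], 0.95), ([740.0, -81.0, -6.0], 0.29)]
clamp [([549.0, 59.0, 1.0], 0.75)]
cup_floor [([550.0, 173.0, 14.0], 0.86)]
grip_mid [([552.0, -7.0, 114.0], 0.55)]
grip_rear [([554.0, -30.0, 30.0], 0.48)]
grip_front [([548.0, 11.0, 28.0], 0.4), ([437.0, -180.0, 2.0], 0.3)]
jaw [([553.0, 66.0, 56.0], 0.76)]
pad [([550.0, 62.0, 0.0], 0.5)]
pad_face [([462.0, -340.0, 21.0], 0.7), ([548.0, 112.0, 60.0], 0.52)]
tube [([760.0, 53.0, -7.0], 0.48)]
egg [([694.0, -239.0, -2.0], 0.52)]
plug0 [([734.0, -80.0, -2.0], 0.62), ([439.0, -180.0, -0.0], 0.36)]
mic [([601.0, 404.0, -2.0], 0.58)]
1.5
```

View pics/scene0.png

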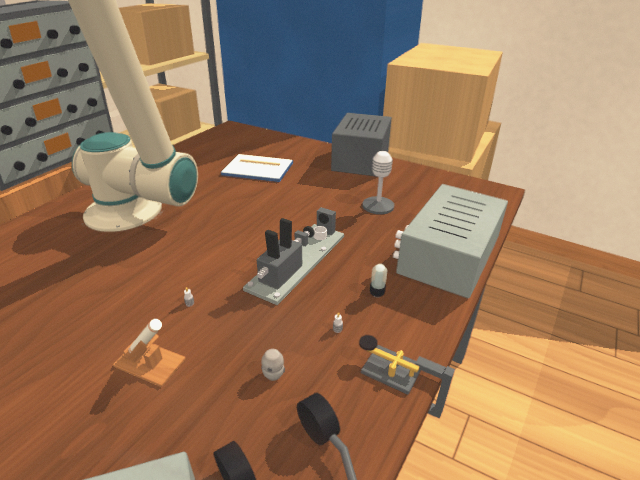

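View pics/top0.png

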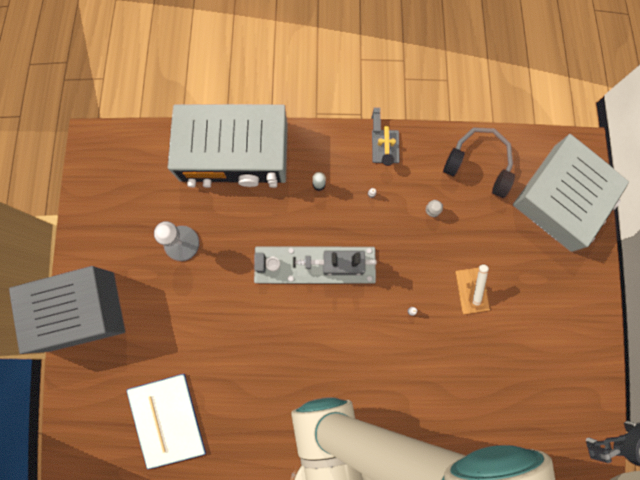

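The scene view shows the rod leaning in its rest near (148,340), and the clamp with its two black levers at (280,240) and the cup at (320,232). In the top view the rod runs from about (478,303) to (484,268), the levers are at (334,260) and (357,260), and the cup is at (272,264). The clamp's yaw is close to 0. Next I'll refine the poses by fitting silhouettes.

```bash
cat > h.py <<'E'
from rig import *
import cv2,numpy as np
from scipy.optimize import minimize
from scipy.spatial.transform import Rotation as R
def proj(cal,P):
    P=np.atleast_2d(P).astype(float); f=240/np.tan(np.radians(cal["vfov"]/2))
    K=np.array([[f,0,cal["cx"]],[0,f,cal["cy"]],[0,0,1]])
    return cv2.projectPoints(P,cal["rvec"],cal["tvec"],K,np.array([cal["k1"],0,0,0,0]))[0].reshape(-1,2)
def ray(cal,uv):
    f=240/np.tan(np.radians(cal["vfov"]/2))
    K=np.array([[f,0,cal["cx"]],[0,f,cal["cy"]],[0,0,1]])
    p=cv2.undistortPoints(np.array([[uv]],float),K,np.array([cal["k1"],0,0,0,0])).ravel()
    M=cv2.Rodrigues(cal["rvec"])[0]; return -M.T@cal["tvec"].ravel(), M.T@np.array([p[0],p[1],1])
def onplane(cal,uv,z):
    o,d=ray(cal,uv); return o+d*(z-o[2])/d[2]
def box(x0,x1,y0,y1,z0,z1): return np.array([[x,y,z] for x in(x0,x1) for y in(y0,y1) for z in(z0,z1)],float)
def cyl(r,z0,z1,n=24):
    a=np.linspace(0,2*np.pi,n); c=np.c_[r*np.cos(a),r*np.sin(a)]
    return np.vstack([np.c_[c,0*a+z0],np.c_[c,0*a+z1]])
def sil(cal,parts,T):
    m=np.zeros((480*4,640*4),np.uint8)
    for p in parts:
        q=proj(cal,T(p)); h=cv2.convexHull((q*4+1.5).round().astype(np.int32)); cv2.fillConvexPoly(m,h,1)
    return cv2.resize(m.astype(np.float32),(640,480),interpolation=cv2.INTER_AREA)
def fit(views,parts,mk,p0,step):
    """views: list of (cal, mask); mk(p)->transform; minimise silhouette mismatch"""
    def cost(p): return sum(np.abs(cv2.GaussianBlur(sil(c,parts,mk(p))-m,(0,0),1)).sum()/m.sum() for c,m in views)
    s=np.vstack([p0]+[np.array(p0)+np.eye(len(p0))[i]*step[i] for i in range(len(p0))])
    r=minimize(cost,p0,method="Nelder-Mead",options=dict(initial_simplex=s,maxiter=250,xatol=.02,fatol=1e-4)); return r.x,r.fun
def yawT(x,y,a,z=0): 
    M=R.from_euler("z",a).as_matrix(); return lambda P:P@M.T+[x,y,z]
def rodT(x,y,z,a,t=.663):
    M=(R.from_euler("z",a)*R.from_euler("y",t)).as_matrix(); return lambda P:P@M.T+[x,y,z]
def mask(cam,n):
    d=finder.outline_of(cam,n); return d[0]["region"].astype(np.float32) if d else None
E
python3 - <<'E'
from h import *
for c in("scene","top"): snapshot(c)
cal={c:get_calibration(c) for c in("scene","top")}
M={n:[(cal[c],mask(c,n)) for c in("scene","top")] for n in("rod","clamp","rest")}
print({n:[v[1].sum() for v in M[n]] for n in M})
ROD=[cyl(10,0,120)]
CL=[box(-45,45,-150,150,0,12),box(-27,27,-120,-20,12,75),box(-22,22,118,140,12,72)]
for y in(-32,32):CL.append(box(-13,13,-70+y-6,-70+y+6,60,137))
for v in(M["rod"],M["rod"][:1],M["rod"][1:]):
  print("rod",fit(v,ROD,lambda p:rodT(p[0],p[1],20,p[2]),[463,-340,-.1],[8,8,.15]))
for v in(M["clamp"],M["clamp"][:1],M["clamp"][1:]):
  print("clamp",fit(v,CL,lambda p:yawT(*p),[550,61,0.],[8,8,.08]))
print("rest",[fit(v,[box(-55,55,-35,35,0,8)],lambda p:yawT(*p),[493,-334,-.1],[8,8,.15]) for v in(M["rest"][1:],)])
for c in cal: print(c,[ (p:=proj(cal[c],[[550,165,15]]))])
E
```

```text
{'rod': [np.float32(404.0), np.float32(336.0)], 'clamp': [np.float32(4581.0), np.float32(4388.0)], 'rest': [np.float32(1990.0), np.float32(911.0)]}
rod (array([ 4.61089601e+02, -3.40446676e+02,  1.51508353e-01]), np.float64(0.3923831582069397))
rod (array([ 4.59923852e+02, -3.35174382e+02,  8.24698521e-02]), np.float64(0.28358593583106995))
rod (array([ 4.62969403e+02, -3.42092659e+02,  1.75705433e-01]), np.float64(0.060805756598711014))
clamp (array([5.51564754e+02, 6.23000760e+01, 9.11468843e-03]), np.float64(0.10395664721727371))
clamp (array([5.52526394e+02, 6.26640370e+01, 1.48679664e-02]), np.float64(0.07678163796663284))
clamp (array([5.50891543e+02, 6.23473988e+01, 1.37273848e-02]), np.float64(0.019386528059840202))
rest [(array([ 4.92447804e+02, -3.33447959e+02,  1.59866203e-01]), np.float64(0.3673405647277832))]
scene [array([[319.28944751, 234.70040481]])]
top [array([[273.29780132, 264.07008638]])]
```

```bash
cat >> h.py <<'E'
ROD=[cyl(10,0,120)]
def tool(a,tilt):  # z = -(axis leaning 'tilt' towards azimuth a); y horizontal, across
    ax=np.array([np.sin(tilt)*np.cos(a),np.sin(tilt)*np.sin(a),np.cos(tilt)]); y=np.array([-np.sin(a),np.cos(a),0])
    z=-ax; 
    return np.c_[np.cross(y,z),y,z]
def both(a,t):
    A=tool(a,t); return [A, A@np.diag([-1,-1,1])]
def ikok(p,Rm): return solver.inverse_kinematics(p,Rm)
E
python3 - <<'E'
from h import *
a=.168; 
for b in(.663,.5,.33):
  for i,Rm in enumerate(both(a,b)):
    ax=-R.from_matrix(Rm).apply([0,0,1]); rax=-tool(a,.663)[:,2]
    g=np.array([463,-342,20])+rax*95; tcp=g-ax*19
    for d in(0,100): print(b,i,d,np.round(tcp+ax*d), (q:=ikok(tcp+ax*d,Rm)) is not None and np.round(q,2))
for az in(a,0.,np.pi/2):
  for i,Rm in enumerate(both(az,0)):
    for P in([550,166,110],[550,166,200],[552,-8,93],[552,-8,200]): print(az,i,P,(q:=ikok(P,Rm)) is not None and np.round(q,2))
E
```

```text
0.663 0 0 [ 509. -334.   80.] [-0.46  0.75  1.17 -0.38  1.78 -2.17]
0.663 0 100 [ 570. -324.  159.] [-0.41  0.79  0.89 -0.38  2.01 -2.22]
0.663 1 0 [ 509. -334.   80.] [-0.46  0.75  1.17 -0.38  1.78  0.97]
0.663 1 100 [ 570. -324.  159.] [-0.41  0.79  0.89 -0.38  2.01  0.92]
0.5 0 0 [ 512. -334.   78.] [-0.5   0.66  1.26 -0.3   1.62 -2.19]
0.5 0 100 [ 559. -326.  166.] [-0.46  0.67  1.02 -0.3   1.85 -2.22]
0.5 1 0 [ 512. -334.   78.] [-0.5   0.66  1.26 -0.3   1.62  0.95]
0.5 1 100 [ 559. -326.  166.] [-0.46  0.67  1.02 -0.3   1.85  0.92]
0.33 0 0 [ 515. -333.   77.] [-0.55  0.57  1.37 -0.22  1.46 -2.23]
0.33 0 100 [ 547. -328.  172.] [-0.52  0.55  1.16 -0.21  1.68 -2.25]
0.33 1 0 [ 515. -333.   77.] [-0.55  0.57  1.37 -0.22  1.46  0.91]
0.33 1 100 [ 547. -328.  172.] [-0.52  0.55  1.16 -0.21  1.68  0.89]
0.168 0 [550, 166, 110] [ 0.17  0.33  1.64 -0.    1.17 -1.57]
0.168 0 [550, 166, 200] [ 0.17  0.27  1.49 -0.    1.38 -1.57]
0.168 0 [552, -8, 93] [-0.14  0.32  1.71 -0.    1.12 -1.88]
0.168 0 [552, -8, 200] [-0.14  0.24  1.54 -0.    1.36 -1.88]
0.168 1 [550, 166, 110] [ 0.17  0.33  1
[... 445 characters left out ...]
0 1 [550, 166, 110] [ 0.17  0.33  1.64 -0.    1.17  1.74]
0.0 1 [550, 166, 200] [ 0.17  0.27  1.49 -0.    1.38  1.74]
0.0 1 [552, -8, 93] [-0.14  0.32  1.71 -0.    1.12  1.43]
0.0 1 [552, -8, 200] [-0.14  0.24  1.54 -0.    1.36  1.43]
1.5707963267948966 0 [550, 166, 110] False
1.5707963267948966 0 [550, 166, 200] False
1.5707963267948966 0 [552, -8, 93] False
1.5707963267948966 0 [552, -8, 200] False
1.5707963267948966 1 [550, 166, 110] [ 0.17  0.33  1.64 -0.    1.17  0.17]
1.5707963267948966 1 [550, 166, 200] [ 0.17  0.27  1.49 -0.    1.38  0.17]
1.5707963267948966 1 [552, -8, 93] [-0.14  0.32  1.71 -0.    1.12 -0.14]
1.5707963267948966 1 [552, -8, 200] [-0.14  0.24  1.54 -0.    1.36 -0.14]
```

```bash
python3 - <<'E'
from h import *
Rm=both(.168,.663)[1]; ax=-Rm[:,2]
g=np.array([463,-342,20])+ax*95; tcp=g-ax*19
robot.move_to(tcp+ax*110,Rm)
cal=get_calibration("wrist"); s=snapshot("wrist"); cv2.imwrite("pics/w1.png",s[:,:,::-1])
m=mask("wrist","rod")
print(robot.read_state()["t"], None if m is None else m.sum())
if m is not None:
  v=[(cal,m)]; p,f=fit(v,ROD,lambda p:rodT(p[0],p[1],20,p[2]),[463,-342,.168],[5,5,.05]); print(p,f)
  snapshot("top"); v.append((get_calibration("top"),mask("top","rod")))
  print(fit(v[1:],ROD,lambda p:rodT(p[0],p[1],20,p[2]),[463,-342,.168],[5,5,.05]))
E
```

```text
3.8083 950.0
[ 4.58717823e+02 -3.42177325e+02  1.45007654e-01] 0.3428333103656769
(array([ 383.251339  , -403.24983975,    1.5634902 ]), np.float64(1.1593067646026611))
```

View pics/w1.png

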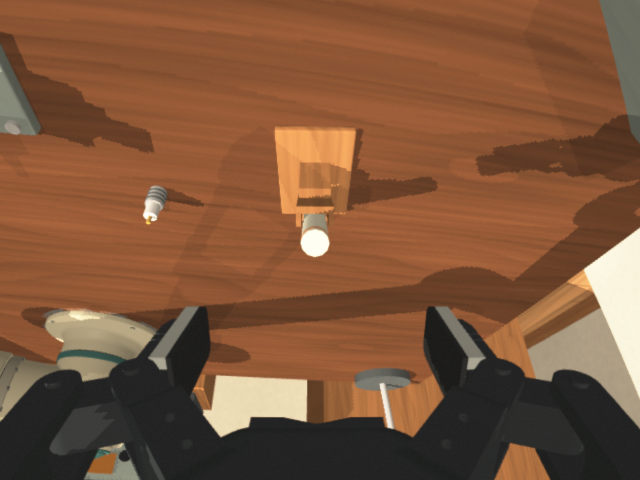

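The wrist view shows the rod's top face at about (315,242) and the rest's base-plate corners at about (276,128), (356,128), (346,213) and (282,213). I'll triangulate from these.

```bash
python3 - <<'E'
from h import *
cal=get_calibration("wrist")
z=20+120*np.cos(.663)
top=onplane(cal,(315,242),z); print("top",top.round(1),"pred",rodT(463,-342,20,.168)(np.array([[0,0,120.]])).round(1), proj(cal,rodT(463,-342,20,.168)(np.array([[0,0,120.]]))))
c=[onplane(cal,u,8)[:2] for u in((276,128),(356,128),(346,213),(282,213))]
print(np.round(c,1)); c=np.array(c)
print("yaw", np.arctan2(*( (c[1]-c[0])[::-1])), np.arctan2(*((c[3]-c[0])[::-1])), np.arctan2(*((c[2]-c[1])[::-1])), np.linalg.norm(c[1]-c[0]),np.linalg.norm(c[3]-c[0]))
E
```

```text
top [ 532.6 -331.1  114.6] pred [[ 535.8 -329.7  114.6]] [[313.65289735 239.15725634]]
[[ 542.6 -296.1]
 [ 553.8 -362.4]
 [ 443.8 -379.8]
 [ 432.3 -311.5]]
yaw -1.4037596026784929 -3.002858033943495 -2.9854395279048536 67.3060229772662 111.32932209997308
```

```bash
python3 - <<'E'
from h import *
Rm=both(.16,.663)[1]; ax=-Rm[:,2]
top=np.array([534,-330.5,114.6]); tcp=top-ax*(25+19)
robot.servo_line(tcp+ax*100,Rm)
print(robot.servo_line(tcp,v=100,f_stop=12), robot.read_state()["eef_pos"].round(1),tcp.round(1))
close(); s=robot.read_state(); print(s["finger_gap"],s["finger_force"],s["force"])
robot.servo_line(tcp+ax*95,v=150)
V=both(.013,0)[1]
robot.move_to([520,-250,275],V)
robot.move_to([549.6,166.4,275],V)
s=robot.read_state(); print(s["t"],s["eef_pos"],s["finger_gap"],s["force"])
for c in("scene","top","wrist"):
  cal=get_calibration(c); im=snapshot(c); m=mask(c,"rod"); np.savez(f"v_{c}.npz",m=m if m is not None else 0,im=im,**cal)
im=np.load("v_scene.npz")["im"]
cv2.imwrite("pics/s2.png",cv2.resize(im[130:290,240:400,::-1],(800,800)[:2],interpolation=3)[:600])
E
```

```text
False [ 507.9 -335.    80.3] [ 507.3 -334.8   79.9]
16.386054826015354 58.5433030128479 [ 0.95116127 -0.37738597  1.55167157]
9.0 [550.12868435 165.42194173 274.49762292] 16.600210297441738 [-0.63955566  0.683917   -1.05323626]
```

View pics/s2.png

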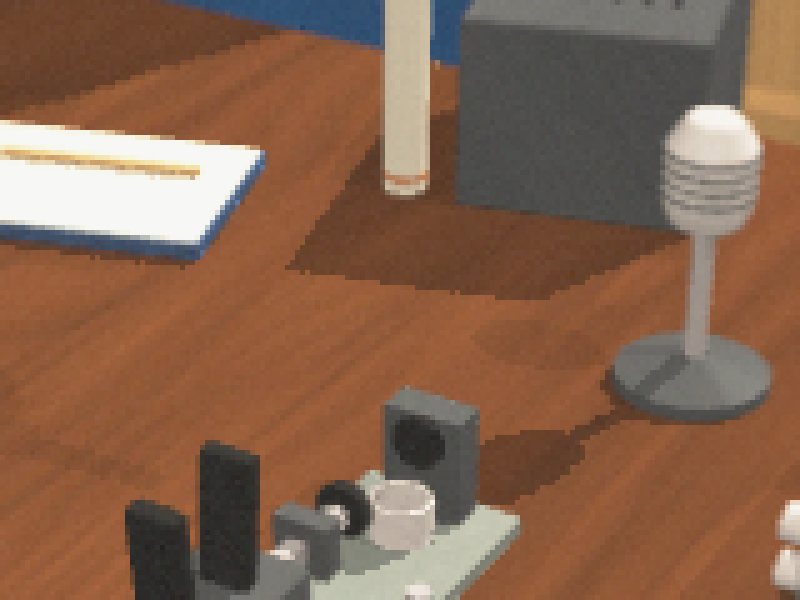

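The crop shows the rod hanging upright, with its foot at full-image pixel (321,168). The cup rim centre is at about (320.4,229). I'll lower it to just above the rim and compare again.

```bash
python3 - <<'E'
from h import *
robot.servo_line([549.6,166.4,122]); robot.dwell(.3)
s=robot.read_state(); print(s["t"],s["eef_pos"],s["orientation"].round(4).tolist(),s["finger_gap"])
im=snapshot("scene"); w=snapshot("wrist"); cal=get_calibration("scene");cw=get_calibration("wrist")
a=cv2.resize(im[190:270,280:360,::-1],(400,400),interpolation=3); b=cv2.resize(w[180:480,170:470,::-1],(400,400),interpolation=3)
cv2.imwrite("pics/c3.png",np.hstack([a,b]))
print(proj(cal,[[549.6,166.4,33],[549.6,166.4,46]]),proj(cw,[[549.6,166.4,33],[549.6,166.4,46]]))
E
```

```text
10.7667 [549.9009926  166.45824716 122.54289464] [[0.9999, 0.013, 0.001], [0.013, -0.9999, 0.0002], [0.001, -0.0002, -1.0]] 16.52532676338133
[[319.51573711 228.32926833]
 [319.57221097 223.88216714]] [[315.69873302 232.82876762]
 [315.67079238 237.51820533]]
```

View pics/c3.png

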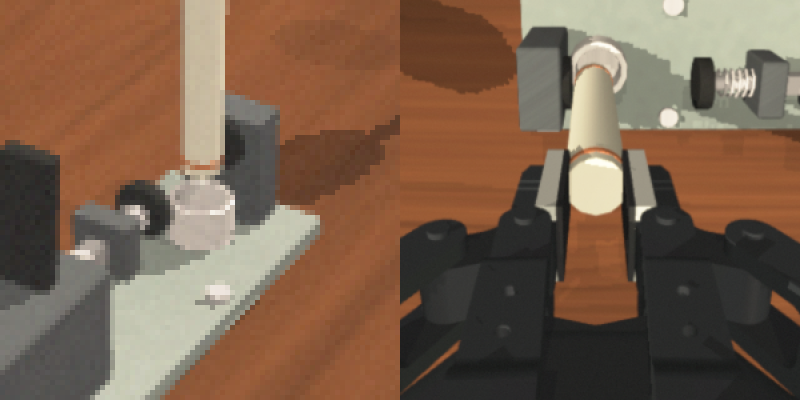

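The left crop shows the rod laterally within about 1 mm of the cup. The right wrist crop shows the foot in front of the cup rim, so the x offset is unclear. I'll overlay the model on a zoom.

```bash
python3 - <<'E'
from h import *
w=snapshot("wrist"); cal=get_calibration("wrist"); im=snapshot("scene"); cs=get_calibration("scene")
def draw(img,cal,x0,y0,n,k,S):
    o=cv2.resize(img[y0:y0+n,x0:x0+n,::-1],(S,S),interpolation=cv2.INTER_CUBIC)
    for (x,y,z,r,col) in((549.6,166.4,33,13,(255,0,0)),(549.6,166.4,33,15.5,(255,0,0)),(549.6,166.4,46,10,(0,255,0)),(549.6,166.4,166,10,(0,255,0))):
        t=np.linspace(0,6.28,60); q=proj(cal,np.c_[x+r*np.cos(t),y+r*np.sin(t),0*t+z])
        cv2.polylines(o,[(((q-[x0,y0]+.5)*S/n).round().astype(int)).reshape(-1,1,2).astype(np.int32)],True,col,1)
    return o
cv2.imwrite("pics/z4.png",np.hstack([draw(w,cal,235,190,160,0,400),draw(im,cs,290,180,60,0,400)]))
E
```

```text
(no output)
```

View pics/z4.png

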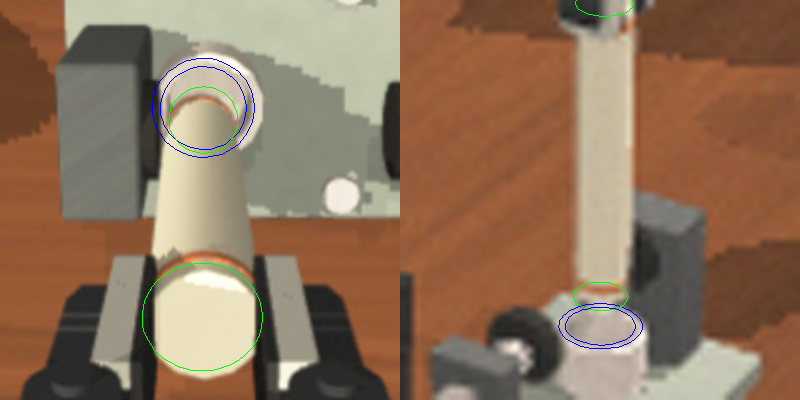

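```bash
python3 - <<'E'
from h import *
w=snapshot("wrist"); cal=get_calibration("wrist"); im=snapshot("scene"); cs=get_calibration("scene")
a=cv2.resize(w[200:265,285:350,::-1],(400,400),interpolation=cv2.INTER_CUBIC)
b=cv2.resize(im[208:248,300:340,::-1],(400,400),interpolation=cv2.INTER_CUBIC)
cv2.imwrite("pics/z5.png",np.hstack([a,b]))
b0=np.array([549.6,166.4,33.])
for c,o,k in((cal,(285,200),400/65),(cs,(300,208),10)):
  print([((proj(c,[b0+d])[0]-o+.5)*k).round(1).tolist() for d in([0,0,0],[10,0,0],[0,10,0],[0,0,10])])
E
```

```text
[[191.8, 204.4], [193.0, 125.2], [110.6, 203.2], [191.6, 226.4]]
[[200.2, 208.3], [235.0, 219.8], [220.7, 189.9], [200.6, 174.1]]
```

View pics/z5.png

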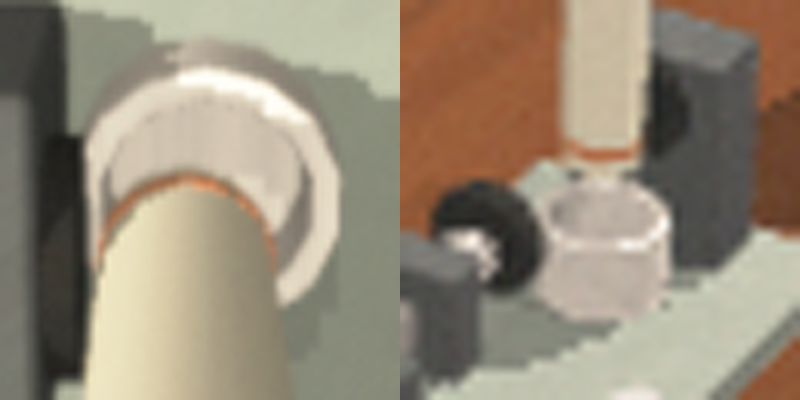

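The wrist zoom shows the cup rim centre at (212,197) and the rod foot centre at about (186,254). In the scene zoom the rim is at (604,212) and the foot at about (605,151). Allowing for height, the rod has to move about +2.3 mm in x and −3.3 mm in y. I'll make that move and descend under force guard.

```bash
python3 - <<'E'
from h import *
robot.servo_line([551.9,163.1,122],v=40)
f0=robot.read_state()["force"]
r=robot.servo_line([551.9,163.1,80],v=20,f_stop=5)
s=robot.read_state(); print(r,s["t"],s["eef_pos"],s["force"]-f0,s["finger_gap"])
robot.dwell(.2); s=robot.read_state(); print(s["eef_pos"],s["force"]-f0,s["torque"])
E
```

```text
True 12.7917 [552.02381851 163.1712036   89.35133346] [0.77165015 1.65317763 4.4760671 ] 16.330892432372558
[551.85933847 163.17056501  89.37519347] [0.82970197 0.0141795  6.47288327] [0.04180377 0.0091699  0.03375727]
```

It descended 33 mm before contact, well below rim height, and the side force is small, so the foot is on the cup floor. I'll release, retreat and look.

```bash
python3 - <<'E'
from h import *
open_gripper(); robot.dwell(.2)
robot.servo_line([551.9,163.1,230])
V=both(.013,0)[1]
robot.move_to([545,30,230],V); robot.dwell(.2)
cal=get_calibration("wrist"); w=snapshot("wrist"); im=snapshot("scene"); cs=get_calibration("scene")
print(robot.read_state()["t"],cal)
for c in("wrist","scene"):
  for n in("rod","grip_mid","pad_face","cup_floor","jaw"): print(c,n,[(np.round(d["point"],1).tolist(),round(d["confidence"],2)) for d in finder.place_of(c,n)][:2])
np.savez("w6.npz",w=w,**cal)
cv2.imwrite("pics/z6.png",np.hstack([cv2.resize(w[:,:,::-1],(560,420)),cv2.resize(im[160:300,240:320+0,::-1],(240,420),interpolation=3)]))
E
```

```text
15.85 {'vfov': 65.93644703136724, 'cx': 316.4206968620952, 'cy': 243.18188289994728, 'k1': -0.06446932155006949, 'rvec': array([-2.0798514 ,  2.04544009,  0.30240284]), 'tvec': array([ 21.51040902, 473.44694632, 572.9415152 ])}
wrist rod [([550.9, 160.7, 12.6], 0.93)]
wrist grip_mid [([548.7, -9.6, 112.9], 0.89)]
wrist pad_face [([547.7, 112.0, 60.5], 0.76), ([736.2, -84.2, 0.4], 0.53)]
wrist cup_floor [([546.3, 161.0, 14.6], 0.82)]
wrist jaw [([549.8, 64.3, 55.0], 0.67)]
scene rod [([553.1, -4.8, 113.5], 0.67), ([552.8, 165.1, 11.5], 0.62)]
scene grip_mid [([553.4, -6.7, 114.7], 0.58)]
scene pad_face [([548.7, 115.1, 56.0], 0.37), ([601.2, 401.6, -2.4], 0.18)]
scene cup_floor [([549.9, 167.9, 16.9], 0.69), ([489.5, -334.6, -0.2], 0.45)]
scene jaw [([549.1, 64.5, 55.5], 0.78), ([435.8, -177.0, -0.3], 0.25)]
```

View pics/z6.png

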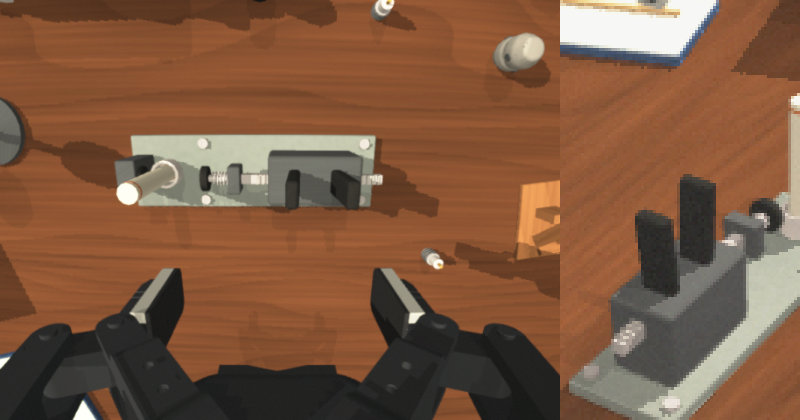

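The rod stands in the cup, and the levers are open with nothing around them. First squeeze now: I'll close, check the forces and measure the pad's movement.

```bash
cat >> h.py <<'E'
V=both(.013,0)[1]
def pad(n=2):
    o={}
    for c in("scene","top"):
        for t in("pad_face","jaw","cup_floor"):
            L=[]
            for _ in range(n):
                snapshot(c); L+=[d["point"][1] for d in finder.place_of(c,t)[:1] if abs(d["point"][0]-550)<20]
            o[c,t]=np.round(L,1).tolist()
    return o
E
python3 - <<'E'
from h import *
robot.move_to([551,-9,185],V)
r=robot.servo_line([551,-9,93],v=80,f_stop=15); s=robot.read_state(); print(r,s["eef_pos"],s["t"],pad(1)); f0=s["force"]
close(); s=robot.read_state(); print(s["finger_gap"],s["finger_force"],s["force"]-f0,s["t"],s["eef_pos"]); print(pad(1))
E
```

```text
False [551.48923887  -9.07732412  93.55266123] 18.0 {('scene', 'pad_face'): [114.3], ('scene', 'jaw'): [66.5], ('scene', 'cup_floor'): [167.5], ('top', 'pad_face'): [112.1], ('top', 'jaw'): [66.2], ('top', 'cup_floor'): [166.1]}
0.2309894512413367 11.98058556066826 [-4.38722502 -6.11328049 23.89673283] 19.3667 [554.76826392 -12.78243481  98.67637174]
{('scene', 'pad_face'): [128.4], ('scene', 'jaw'): [81.8], ('scene', 'cup_floor'): [168.3], ('top', 'pad_face'): [127.3], ('top', 'jaw'): [79.9], ('top', 'cup_floor'): [168.0]}
```

```bash
python3 - <<'E'
from h import *
w=snapshot("wrist"); im=snapshot("scene")
cv2.imwrite("pics/z7.png",np.hstack([cv2.resize(w[120:480,140:500,::-1],(400,400)),cv2.resize(im[170:270,240:340,::-1],(400,400),interpolation=3)]))
s=robot.read_state();print(s["force"],s["torque"],s["finger_gap"])
E
```

```text
[-3.66642225 -7.00219211 24.81940393] [-1.30435094  0.62438781 -0.02869204] 0.09170442253918092
```

View pics/z7.png

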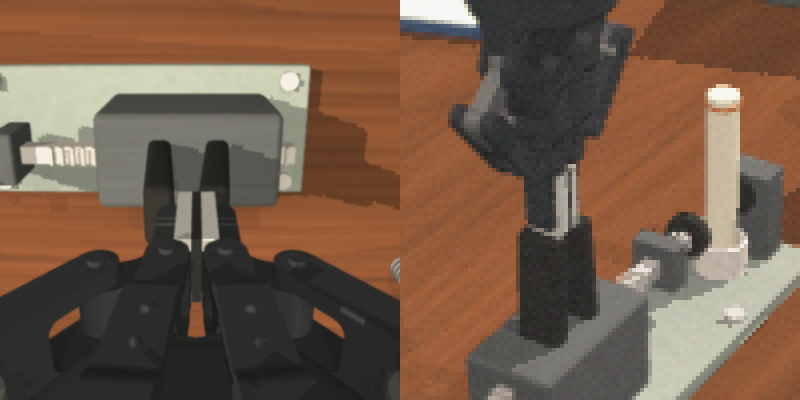

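The wrist crop shows the closed finger tips between the lever ends at (197,215). The scene crop shows the tips near the lever tops at (555,235). The fingers slipped off or through during closing, although the jaw still advanced about 15 mm. I'll check the geometry by projection, then lift straight out.

```bash
python3 - <<'E'
from h import *
cs=get_calibration("scene");cw=get_calibration("wrist")
P=np.array([[554.8,-12.8,98.7],[554.8,-12.8,137]]+[[551+sx*13,-9+y,137] for y in(-32,-20,20,32) for sx in(-1,1)])
print(((proj(cs,P)-[240,170])*4+[400,0]).round().tolist()); print(((proj(cw,P)-[140,120])/.9).round().tolist())
r=robot.servo_line([554,-12,190],v=60,f_stop=40); s=robot.read_state(); print(r,s["t"],s["eef_pos"],s["force"])
open_gripper(); robot.move_to([551,-9,230],V); robot.dwell(.3)
s=robot.read_state();print(s["t"],s["force"],pad(1))
for c in("wrist","scene","top"):
  snapshot(c)
  for n in("grip_mid","grip_rear","grip_front","rod"): print(c,n,[(np.round(d["point"],1).tolist(),round(d["confidence"],2)) for d in finder.place_of(c,n)][:2])
E
```

```text
[[554.0, 287.0], [551.0, 226.0], [492.0, 242.0], [533.0, 257.0], [506.0, 231.0], [547.0, 246.0], [551.0, 196.0], [592.0, 210.0], [564.0, 186.0], [604.0, 200.0]]
[[195.0, 174.0], [195.0, 211.0], [265.0, 249.0], [270.0, 189.0], [235.0, 249.0], [238.0, 189.0], [135.0, 248.0], [133.0, 188.0], [105.0, 247.0], [101.0, 187.0]]
False 21.8333 [553.74341963 -11.94900027 189.60022985] [-0.10276587  0.52552448  0.49318245]
23.2 [ 0.55880726 -0.31498671 -0.63295982] {('scene', 'pad_face'): [131.6], ('scene', 'jaw'): [84.0], ('scene', 'cup_floor'): [168.7], ('top', 'pad_face'): [128.3], ('top', 'jaw'): [79.0], ('top', 'cup_floor'): [170.0]}
wrist grip_mid [([548.7, -14.4, 111.5], 0.73)]
wrist grip_rear [([554.1, -30.7, 28.3], 0.85)]
wrist grip_front [([549.4, 8.0, 30.0], 0.82), ([550.9, 128.8, 59.3], 0.45)]
wrist rod [([553.5, 160.8, 14.6], 0.74), ([551.3, 161.1, 17.7], 0.46)]
scene grip_mid [([552.2, -3.8, 113.0], 0.68)]
scene grip_rear [([551.1, 83.0, 57.3], 0.22)]
scene grip_front []
scene rod [([553.1, 164.8, 10.9], 0.61)]
top grip_mid [([552.3, -8.2, 112.5], 0.78)]
top grip_rear [([553.5, -27.0, 27.6], 0.38)]
top grip_front [([549.6, 13.0, 30.4], 0.41)]
top rod [([554.1, 166.2, 13.5], 0.67)]
```

```bash
python3 - <<'E'
from h import *
robot.move_to([551,-11,150],V)
r=robot.servo_line([551,-11,84],v=80,f_stop=15); robot.dwell(.2); s=robot.read_state(); print(r,s["eef_pos"],s["t"],s["finger_gap"]); f0=s["force"]
close(); 
for _ in range(2):
  s=robot.read_state(); print(s["finger_gap"],s["finger_force"],s["force"]-f0,s["torque"],s["t"],s["eef_pos"]); robot.dwell(.2)
print(pad(1))
w=snapshot("wrist"); np.save("w8.npy",w); np.save("s8.npy",snapshot("scene"))
E
```

```text
False [551.38949343 -11.03796514  84.53799349] 26.1417 85.00341107684919
25.832472514032915 60.797384315519594 [-3.68309186  5.82100692 17.40483097] [1.11442929 0.48223589 0.01468702] 26.7167 [552.42395084  -8.77707213  87.38546913]
25.78507717723831 60.27605214592768 [-2.83984432  6.32207255 17.1423723 ] [ 1.1435229   0.48912683 -0.01841492] 26.9167 [552.40561224  -8.75568179  87.38850437]
{('scene', 'pad_face'): [150.1], ('scene', 'jaw'): [104.0], ('scene', 'cup_floor'): [169.1], ('top', 'pad_face'): [146.1], ('top', 'jaw'): [101.0], ('top', 'cup_floor'): [168.2]}
```

Taking the levers lower works: gap 25.8, held firmly, jaw advanced about 18 mm. Before the last squeeze I'll open, look from above the cup, and measure the gap between pad and fixed face precisely.

```bash
python3 - <<'E'
from h import *
open_gripper(); robot.servo_line([551,-9.5,200],v=150)
robot.move_to([551,150,225],V); robot.dwell(.3)
cal=get_calibration("wrist"); w=snapshot("wrist"); np.savez("w9.npz",w=w,**cal)
print(robot.read_state()["t"])
for n in("pad_face","cup_floor","jaw","rod"): print(n,[(np.round(d["point"],1).tolist(),round(d["confidence"],2)) for d in finder.place_of("wrist",n)][:1])
b=np.array([551,164,71.]); q=proj(cal,[b,b+[0,-20,0]]); print(q)
x0,y0=(q[0]-[80,60]).astype(int); print(x0,y0)
cv2.imwrite("pics/z9.png",cv2.resize(w[y0:y0+100,x0:x0+133,::-1],(798,600),interpolation=cv2.INTER_CUBIC))
E
```

```text
30.3917
pad_face [([549.8, 149.2, 59.6], 0.62)]
cup_floor [([547.4, 161.3, 18.3], 0.63)]
jaw [([551.8, 103.3, 54.4], 0.86)]
rod [([550.7, 161.5, 14.5], 0.8)]
[[299.06394081 214.25522718]
 [320.66282639 214.52357637]]
219 154
```

View pics/z9.png

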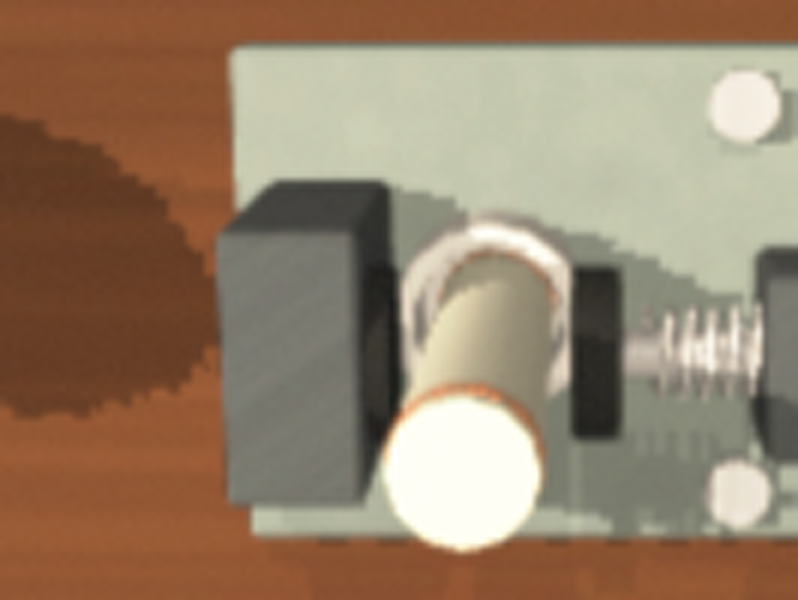

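The zoom shows the pad face at x=571, the fixed rubber face at about 402 and the cup centred at about 493, at roughly 6 to 6.4 px/mm. The pad has about 7 mm to go before the former is pressed. Another full squeeze (+18 mm) would compress the spring to about 11 mm and crush the former, so the last stroke must be partial, to about +12 mm.

`close()` always squeezes fully. Since the levers are coupled, I'll instead grip a lever across its width and move it with the arm by a controlled amount.

```bash
cat > fin.py <<'E'
from h import *
W=both(np.pi/2+.013,0)[1]
def step(y,dw=.15):
    robot.servo_line([551.5,y,93],v=25); robot.dwell(dw); s=robot.read_state()
    print("cmd %.1f y %.2f F %s gap %.1f ff %.0f t %.1f"%(y,s["eef_pos"][1],s["force"].round(1),s["finger_gap"],s["finger_force"],s["t"])); return s["eef_pos"][1]
def see():
    for c in("scene","top","wrist"):
        snapshot(c); print(c,{n:[np.round(d["point"][:2],1).tolist() for d in finder.place_of(c,n)[:1]] for n in("pad_face","jaw","rod","grip_mid")})
E
python3 - <<'E'
from fin import *
robot.move_to([551.5,-35.5,190],W)
r=robot.servo_line([551.5,-35.5,93],v=90,f_stop=15); print(r)
close(); robot.dwell(.2); see()
y0=robot.read_state()["eef_pos"][1]; print("y0",y0); open("y0","w").write(str(y0))
for d in(0,2,4,6): step(-35.5+d)
see()
E
```

```text
False
scene {'pad_face': [[551.5, 150.8]], 'jaw': [[549.7, 102.3]], 'rod': [[555.1, 167.0]], 'grip_mid': [[552.5, -3.3]]}
top {'pad_face': [[548.3, 150.3]], 'jaw': [[553.2, 103.4]], 'rod': [[552.8, 167.5]], 'grip_mid': [[550.2, -6.3]]}
wrist {'pad_face': [], 'jaw': [[552.9, 101.4]], 'rod': [], 'grip_mid': [[550.5, -9.5]]}
y0 -35.546843659398775
cmd -35.5 y -35.56 F [2.8 1.3 4.4] gap 23.3 ff 59 t 35.4
cmd -33.5 y -35.32 F [ 2.4 -4.5  5.5] gap 23.3 ff 59 t 35.8
cmd -31.5 y -33.58 F [ 2.4 -4.3  7. ] gap 23.0 ff 59 t 36.2
cmd -29.5 y -32.32 F [ 1.8 -5.9  4.8] gap 23.0 ff 59 t 36.6
scene {'pad_face': [[546.9, 152.7]], 'jaw': [[549.5, 102.3]], 'rod': [[553.4, 165.2]], 'grip_mid': [[554.6, -7.2]]}
top {'pad_face': [[547.8, 150.7]], 'jaw': [[552.5, 100.4]], 'rod': [[552.8, 167.6]], 'grip_mid': [[551.0, -6.5]]}
wrist {'pad_face': [], 'jaw': [[550.8, 102.1]], 'rod': [], 'grip_mid': [[545.7, -8.8]]}
```

The lever is gripped with a gap of 23 and follows the arm. So far only the slack has been taken up. I'll continue to about 10.3 mm of lever motion, using position feedback.

```bash
python3 - <<'E'
from fin import *
y0=float(open("y0").read()); c=-29.5
while True:
    y=step(c)
    if y-y0>7.5 or c>-12: break
    c+=1.5
print(c); open("c","w").write(str(c)); see()
E
```

```text
cmd -29.5 y -32.33 F [ 1.5 -7.2  6.5] gap 23.5 ff 59 t 37.8
cmd -28.0 y -31.51 F [ 1.9 -8.3  6.4] gap 22.9 ff 59 t 38.2
cmd -26.5 y -30.71 F [ 1.4 -9.6  5.3] gap 23.2 ff 59 t 38.6
cmd -25.0 y -29.80 F [  2.  -11.1   6.7] gap 23.4 ff 59 t 39.0
cmd -23.5 y -29.66 F [  1.9 -13.9   6.2] gap 22.9 ff 59 t 39.4
cmd -22.0 y -28.71 F [  1.9 -15.2   6.5] gap 22.7 ff 59 t 39.8
cmd -20.5 y -27.50 F [  1.6 -15.3   5.9] gap 22.9 ff 59 t 40.2
-20.5
scene {'pad_face': [[549.1, 153.9]], 'jaw': [[551.6, 109.3]], 'rod': [[553.1, 164.2]], 'grip_mid': [[547.7, 104.7]]}
top {'pad_face': [[551.3, 153.6]], 'jaw': [[554.0, 102.0]], 'rod': [[550.8, 167.3]], 'grip_mid': [[550.6, -10.5]]}
wrist {'pad_face': [], 'jaw': [[547.7, 103.3]], 'rod': [], 'grip_mid': [[552.2, -13.4]]}
```

```bash
python3 - <<'E'
from fin import *
c=float(open("c").read())
while True:
    c+=1.5; y=step(c)
    if y>-24.4 or c>-8: break
open("c","w").write(str(c)); see(); see()
E
```

```text
cmd -19.0 y -26.33 F [  1.4 -15.9   6. ] gap 23.5 ff 59 t 41.3
cmd -17.5 y -25.10 F [  1.1 -17.4   5.5] gap 23.2 ff 59 t 41.7
cmd -16.0 y -23.94 F [  2.3 -16.8   5.6] gap 23.4 ff 59 t 42.1
scene {'pad_face': [[551.5, 154.3]], 'jaw': [[551.1, 112.5]], 'rod': [[551.0, 111.0]], 'grip_mid': [[553.1, -6.0]]}
top {'pad_face': [[548.2, 158.6]], 'jaw': [[553.7, 107.9]], 'rod': [[551.3, 168.0]], 'grip_mid': [[553.3, -5.9]]}
wrist {'pad_face': [], 'jaw': [[548.8, 110.2]], 'rod': [[549.7, -10.5]], 'grip_mid': [[548.0, -11.6]]}
scene {'pad_face': [[551.7, 158.3]], 'jaw': [[602.6, 401.0]], 'rod': [[555.0, 166.0]], 'grip_mid': [[554.1, -4.6]]}
top {'pad_face': [[548.5, 155.6]], 'jaw': [[552.4, 109.7]], 'rod': [[552.0, 165.9]], 'grip_mid': [[554.4, -3.7]]}
wrist {'pad_face': [], 'jaw': [[550.1, 109.6]], 'rod': [], 'grip_mid': [[550.3, -13.2]]}
```

```bash
python3 - <<'E'
from fin import *
c=float(open("c").read())
while True:
    c+=1.5; y=step(c)
    if y>-22.3 or c>-5: break
open("c","w").write(str(c)); see(); see()
E
```

```text
cmd -14.5 y -22.99 F [  0.9 -18.4   5.9] gap 23.2 ff 59 t 44.0
cmd -13.0 y -21.53 F [  0.8 -18.6   4.8] gap 22.9 ff 59 t 44.4
scene {'pad_face': [[494.3, -336.1]], 'jaw': [[550.3, 114.8]], 'rod': [[553.6, 169.7]], 'grip_mid': [[554.1, -6.4]]}
top {'pad_face': [[547.1, 158.2]], 'jaw': [[549.0, 109.9]], 'rod': [[552.0, 169.1]], 'grip_mid': [[553.8, -5.3]]}
wrist {'pad_face': [], 'jaw': [[550.6, 111.0]], 'rod': [], 'grip_mid': [[547.9, -8.8]]}
scene {'pad_face': [[551.0, 158.9]], 'jaw': [[550.1, 112.1]], 'rod': [[555.6, 165.9]], 'grip_mid': [[553.6, -6.2]]}
top {'pad_face': [[548.0, 155.5]], 'jaw': [[554.1, 109.2]], 'rod': [[551.7, 169.1]], 'grip_mid': [[551.5, -6.3]]}
wrist {'pad_face': [], 'jaw': [[551.4, 110.5]], 'rod': [], 'grip_mid': [[545.6, -12.1]]}
```

```bash
python3 - <<'E'
from fin import *
a=np.load("s8.npy"); cs=get_calibration("scene")
L=[snapshot("scene").astype(np.float32) for _ in range(4)]; b=np.mean(L,0)
A=cv2.cvtColor(a,cv2.COLOR_RGB2GRAY).astype(np.float32); B=cv2.cvtColor(b.astype(np.uint8),cv2.COLOR_RGB2GRAY).astype(np.float32)
up=lambda I:cv2.resize(I,None,fx=8,fy=8,interpolation=cv2.INTER_CUBIC)
A8,B8=up(A),up(B)
def along(P,hw,name,dmax=16):
    # slide template along the projected clamp-y direction, sub-mm
    best=[]
    u0=proj(cs,[P])[0]; h=int(hw*8)
    t0=((u0+.5)*8).round().astype(int); T=A8[t0[1]-h:t0[1]+h,t0[0]-h:t0[0]+h]
    for d in np.arange(-3,dmax,.5):
        u=proj(cs,[np.array(P)+[0,d,0]])[0]; t=((u+.5)*8).round().astype(int)
        W_=B8[t[1]-h:t[1]+h,t[0]-h:t[0]+h]; best.append((cv2.matchTemplate(W_,T,cv2.TM_CCOEFF_NORMED)[0,0],d))
    best.sort(reverse=True); print(name,[(round(float(s),3),d) for s,d in best[:4]])
along([551,148,62],3.5,"pad"); along([551,113,66],4.5,"head"); along([551,164,128],3.5,"rodtop",8); along([551,180,68],4.5,"post",6)
print(robot.read_state()["eef_pos"])
x0,y0=290,195
E
```

```text
pad [(0.923, np.float64(8.0)), (0.92, np.float64(8.5)), (0.91, np.float64(7.5)), (0.907, np.float64(9.0))]
head [(0.945, np.float64(9.5)), (0.939, np.float64(10.0)), (0.931, np.float64(9.0)), (0.928, np.float64(10.5))]
rodtop [(0.945, np.float64(7.5)), (0.945, np.float64(7.0)), (0.915, np.float64(6.5)), (0.874, np.float64(6.0))]
post [(0.982, np.float64(4.0)), (0.98, np.float64(5.0)), (0.98, np.float64(4.5)), (0.976, np.float64(5.5))]
[552.45370148 -21.47851991  93.82628137]
```

By template matching, the jaw head has advanced about 9.7 mm and the pad about 8.2 mm, so the spring is pushed in about 1.5 mm. I'll go a little further, aiming for about 4 mm.

```bash
cat >> fin.py <<'E'
def measure():
    a=np.load("s8.npy").astype(np.uint8); cs=get_calibration("scene")
    b=np.mean([snapshot("scene").astype(np.float32) for _ in range(3)],0).astype(np.uint8)
    A8,B8=[cv2.resize(cv2.cvtColor(I,cv2.COLOR_RGB2GRAY).astype(np.float32),None,fx=8,fy=8,interpolation=cv2.INTER_CUBIC) for I in(a,b)]
    for P,hw,name,dm in(([551,148,62],3.5,"pad",18),([551,113,66],4.5,"head",22),([551,111,66],4,"head2",22)):
        h=int(hw*8); cut=lambda I,d:(lambda t:I[t[1]-h:t[1]+h,t[0]-h:t[0]+h])(((proj(cs,[np.array(P)+[0,d,0]])[0]+.5)*8).round().astype(int))
        D=np.arange(2,dm,.25); S=np.array([cv2.matchTemplate(cut(B8,d),cut(A8,0),cv2.TM_CCOEFF_NORMED)[0,0] for d in D])
        k=S>S.max()-.02; print(name,round(float(np.average(D[k],weights=S[k]-S.max()+.02)),2),round(float(S.max()),3))
E
python3 - <<'E'
from fin import *
c=float(open("c").read()); measure()
for _ in range(2):
    c+=2; step(c)
    measure()
open("c","w").write(str(c)); see()
E
```

```text
pad 8.08 0.925
head 9.6 0.946
head2 9.8 0.95
cmd -11.0 y -20.25 F [  1.  -19.5   4.8] gap 22.9 ff 59 t 46.7
pad 8.35 0.856
head 11.19 0.919
head2 11.41 0.94
cmd -9.0 y -19.08 F [  1.1 -22.2   3.9] gap 23.3 ff 59 t 47.2
pad 8.43 0.862
head 12.06 0.893
head2 12.45 0.914
scene {'pad_face': [[550.0, 156.7]], 'jaw': [], 'rod': [[552.8, 168.8]], 'grip_mid': [[553.8, -6.3]]}
top {'pad_face': [[548.3, 157.3]], 'jaw': [[550.1, 113.6]], 'rod': [[554.0, 169.2]], 'grip_mid': [[552.5, -6.8]]}
wrist {'pad_face': [], 'jaw': [[699.3, -238.6]], 'rod': [[754.9, 52.4]], 'grip_mid': [[551.4, -11.6]]}
```

The pad has stopped at +8.4 mm against the former and the head is at +12.2 mm, so the spring is in about 4 mm, well inside the gentle range. I'll check that it holds steady, then hand in.

```bash
python3 - <<'E'
from fin import *
robot.dwell(1.0); measure(); s=robot.read_state(); print(s["t"],s["eef_pos"].round(1),s["force"].round(1),s["finger_gap"])
print(robot.job_done())
E
```

```text
pad 8.42 0.862
head 12.07 0.891
head2 12.46 0.911
49.2917 [552.4 -19.1  93.7] [  1.  -21.8   4.5] 23.09922123849516
the job is handed in; nothing more can be done
None
```

I handed the job in at about 49 s (no verdict came back), with the former upright in the cup and the sprung pad pressing it against the fixed jaw, its spring in about 4 mm by camera estimate; for the final hold I gripped only the rear lever and drew both coupled levers in part way, because another full squeeze would have pushed the spring in about 11 mm and risked crushing the former, and on the first squeeze the fingers rode off the levers.

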